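# Clamp the board and power up the test console

## Task

Flip the orange cam lever of the board fixture over, away from the robot, until it snaps shut and clamps the circuit board. Then power up the test console by pressing its keys in one at a time, green first, then yellow, then blue, each until it clicks and stays in. Do not press the red key, and leave the other things on the bench where they are.

Things in the scene. Friction and masses are not known exactly. Their poses are not given: they have to be found in the camera images.
- console: White bench test console, 240 mm wide (y), 270 mm tall, front towards the robot (-x). Origin on the table under the middle of the key row. Its grey key panel slopes 30 degrees from horizontal, rising away from the robot: 30 mm high at x = -52 mm, 60 mm at x = 0, 90 mm at x = +52 mm. The white body behind it reaches x = +140 mm.
- head_edge (a point): Middle of the lower front edge of the console's display head, which overhangs the key panel: 215 mm above the table, 15 mm further from the robot than the key row, 240 mm wide along y. Keys must be reached from the front below it, with the tool leaning about 20 to 40 degrees from vertical towards the robot (30 is square to the panel).
- lever_pivot (a point): Pivot axis of the fixture's cam lever, 75 mm above the table; axes as the fixture's: y is the pivot axis, the lever swings in the x-z plane, from leaning to -x (towards the robot) to leaning to +x. The steel bridge carrying it is 158 mm long along y and reaches 91 mm above the table.
- lever_end (a point): End of the cam lever's straight handle (orange grip, 18 mm thick, over the outer 60 mm), 110 mm from the pivot axis on the handle's centre line; the rounded end reaches 9 mm further. From the open position it moves up nearly as much as away: push it along its arc.
- clamp_lever (a joint): Cam lever angle: 0 = open, the handle leaning 40 degrees from vertical towards the robot; grows as it swings up and over away from the robot, 0.70 = handle upright, 1.75 = clamped (leaning 60 degrees the other way). Over-centre spring: dead centre when upright (0.70); short of it the lever springs back open, past it it snaps shut by itself and stays. Needs about 0.4 N m at first, falling to nothing at dead centre.
- fixture: The aluminium board fixture (240 by 190 mm plate, 15 mm thick), bolted down; origin on the table, 20 mm further from the robot (+x) than the lever pivot; its x axis points away from the robot. On it a fixed green circuit board, 185 by 110 mm, centred under the pivot, parts up to 53 mm above the table.
- green_top (a point): Centre of the top face of the green round key (28 mm across, in a black collar 38 mm across, 10 mm below the top face). z points straight out of the sloping panel, y along the key row. The four keys stand 46 mm apart in one row across the panel, in any colour order.
- key_green (a joint): Travel of the green key into the panel: 0 = out, 0.006 m = fully in. Latching: about 5 N at first, springs back out if let go before 4 mm, past 4 mm it clicks in and stays in by itself.
- yellow_top (a point): Centre of the top face of the yellow round key (28 mm across, in a black collar 38 mm across, 10 mm below the top face). z points straight out of the sloping panel, y along the key row. The four keys stand 46 mm apart in one row across the panel, in any colour order.
- key_yellow (a joint): Travel of the yellow key into the panel: 0 = out, 0.006 m = fully in. Latching: about 5 N at first, springs back out if let go before 4 mm, past 4 mm it clicks in and stays in by itself.
- blue_top (a point): Centre of the top face of the blue round key (28 mm across, in a black collar 38 mm across, 10 mm below the top face). z points straight out of the sloping panel, y along the key row. The four keys stand 46 mm apart in one row across the panel, in any colour order.
- key_blue (a joint): Travel of the blue key into the panel: 0 = out, 0.006 m = fully in. Latching: about 5 N at first, springs back out if let go before 4 mm, past 4 mm it clicks in and stays in by itself.
- red_top (a point): Centre of the top face of the red round key (28 mm across, in a black collar 38 mm across, 10 mm below the top face). z points straight out of the sloping panel, y along the key row. The four keys stand 46 mm apart in one row across the panel, in any colour order.
- key_red (a joint): Travel of the red key into the panel: 0 = out, 0.006 m = fully in. Pressing it is forbidden: leave it out.
- meter: Bystander: red handheld multimeter 85 x 170 x 34 mm lying on the table. Leave it where it is.
- bobbin: Bystander: yellow plastic bobbin 42 mm across, 60 mm tall, standing. Leave it where it is.
- relay: Bystander: small clear-cased relay 26 x 20 x 25 mm standing on the fixture's plate beside the board. Leave it where it is.
- tray: Bystander: blue parts tray 110 x 150 x 30 mm. Leave it where it is.
- spare_board: Bystander: spare green circuit board 140 x 100 mm, parts up to 28 mm high. Leave it where it is.
- flux: Bystander: small amber jar 44 mm across, 90 mm tall. Leave it where it is.
- driver: Bystander: screwdriver lying at the side of the table. Leave it where it is.
- capacitor: Bystander: can capacitor 40 mm across, 60 mm tall, standing. Leave it where it is.

How it is judged:
By the outcome, as a careful person would: the job done as asked, in the order asked, and still so for the second after the job is handed in, with the robot touching nothing.
It also fails if it takes over 54 s, if anything falls off the work surface, if the arm or the gripper's body presses on something with over 40 N, if the wrist force passes 120 N, or if a joint passes its speed limit or range.

## Robot

A 6-joint arm with a two-finger parallel gripper is mounted at the origin on the work surface. World frame = base frame: x ahead of the robot, y to its left, z up, the work surface at z = 0. Lengths are in m, angles in rad, forces in N, time in s.
With the tool pointing down it reaches from about 0.4 to 0.825 m from the base axis. Payload 7 kg.
Tool frame: the origin (TCP) lies on the centre line of the jaws, within the pads' length; the fingertips stand 25 mm ahead of it and the grasp point (between the pads) lies 6 mm ahead of it; z points along the fingers, y is the line along which they close (so a half turn about z gives the same grasp; the last joint's range is limited). The gripper opens to 88 mm and grips with 3 to 60 N. Pads are 19 mm wide; open, the fingers measure 130 mm over their backs; the gripper's body (78 mm by 193 mm) begins 47 mm behind the grasp point.
Start: joints at [1.493, 0.359, 0.012, 0, -1.224, -0.288], TCP at [0.241, 0.63, 0.252] pointing down, gripper open.
Joint ranges: [-3.07, 3.07], [-1.43, 2.12], [-1.02, 1.25], [-3.03, 1.67], [-3.05, -0], [-3.03, 3.03]. Speed limits (rad/s): [2.39, 2.39, 3.01, 3.14, 3.14, 3.14].

## Interface

Orientations are given as [roll, pitch, yaw] about the fixed x, y, z axes, in that order (R = Rz(yaw) Ry(pitch) Rx(roll)).
In Python, from station import readout, vision, arm gives the robot as it stands. The module is installed in compiled form; this text tells all that it offers.
- The arm moves only by the tool carry_out, never from a script. Its argument "commands" is a list of rows, each an object with "dp": the shift along the tool's x, y, z in m, a list of three; "rotation": the turn, a rotation vector about the tool's x, y, z in degrees, a list of three. In form: [{"dp": [dx, dy, dz], "rotation": [wx, wy, wz]}, ...]. A call has 1 to 8 rows; each row shifts and turns the commanded pose from where the row before left it, along the tool's axes as they then stand; what a row does not reach is not made up. A row lasts 1/8 s, in which the tool goes at most 62.5 mm and 10.7 degrees, less where a joint would pass 70% of its speed; a pose out of reach is approached as far as the arm can. A call with a gripper value outside its range is refused whole. "grip" is the finger opening in m, from 0 to 0.0876, set as the call begins (left out, the last holds). The fingers move at their own pace and stop on an object; "force" is the grip in N (left out, the last holds). Time passes only in rows, so rows that do not move let the fingers close. It gives the time, the measured TCP pose, the force, the opening and the grip force at its end, in the units of the state.
- readout.get_state(): the state, without advancing time (a new reading comes with each control period).
- vision.grab_frame(name): name is "scene" or "top" or "wrist"; returns (picture, depth): 420x560x3 uint8, red, green, blue; 420x560 float32, m along the optical axis (not along the pixel's ray), 0 where there is no reading.
- vision.calibration(name): a dict with "fovy" (degrees; the focal length in pixels is half the picture's height over the tangent of half this angle, whatever the lens; pixels are square), "cx", "cy" (the principal point, pixels), "origin" and "attitude" of the camera in the world; the wrist camera has in their place "mount" (4x4, takes a point from camera to tool coordinates, whose origin is the TCP and whose axes are the flange's). Camera axes: x right, y down, z forward; pixel columns grow to the right and rows downward; lengths in m; the calibration is good to about 2 mm. The wrist camera is an equidistant fisheye: a pixel r from the principal point sees the ray r / f radians off the axis. A picture is of the moment at which its call begins: read the wrist's pose just before it. calibration takes no time and is no camera call.
- arm.job_done(): hands the job in; it is judged then, once.
Trained networks look in the newest picture that a camera, given by its name, has taken for a name from the list of things; names that differ only in an ending like _2 or _b are one class to them, and where a whole thing is asked for, a point or a joint stands for the part that bears it (a point fixed in the world has none). Each returns a list of dicts, best first, with "score" (0 to 1); they miss things now and then, are a little off and sometimes report something else, mostly with a low value. They report only what shows in the picture. A call takes as long as a camera call.
- vision.trace(label, camera): "pixels" (420x560 bool, what is visible of it) and "position" ([row, column] in pixels, amid what is visible of it).
The state is a dict: "t": time; "q": joint angles; "qd": joint speeds; "joint_efforts": joint torques, N m; "eef_pos": TCP position; "ee_rot": TCP orientation; "force": force on the tool from outside, world axes, zero at the start; "moment": the same for the moment, N m; "width": finger opening in m; "gripper_force": force on a finger pad.
Only numpy, scipy, OpenCV 4.12 (cv2) and the standard library are available. Lean on these libraries where they do the work, as an engineer would, in place of code of your own. Each camera call takes 0.05 s, during which the arm holds its last target. There are 200 camera calls.

## Working session

There is one attempt and no reset: what is moved stays moved. The work goes in short steps, Python scripts to look and compute and a tool call to move; the robot and the scene stay as the last step left them, time stands still between calls to the robot, and variables do not carry over. Pictures are saved under pics/ and viewed, at most 10 in all, crops included, and the job is handed in when it is done.

Besides the shell and the picture viewer there is one more tool, called after "Call:" as name(argument=value, ...) on one line, values as JSON. carry_out: Moves the arm, as the interface text tells. Its arguments: {"type":"object","properties":{"commands":{"type":"array"},"grip":{"type":"number"},"force":{"type":"number"}},"required":["commands"]}

```bash
mkdir -p pics
cat > h.py <<'E'
import numpy as np, cv2
from scipy.spatial.transform import Rotation as R
from station import readout, vision, arm
def cal(n):
    c=vision.calibration(n); f=210/np.tan(np.radians(c["fovy"])/2); return c,f
def pts(n,mask,depth):
    c,f=cal(n); r,k=np.nonzero(mask&(depth>0)); z=depth[r,k]
    p=np.c_[(k-c["cx"])/f*z,(r-c["cy"])/f*z,z]
    A=np.array(c["attitude"]); 
    if A.shape!=(3,3): A=R.from_euler('xyz',A).as_matrix()
    return p@A.T+np.array(c["origin"])
E
python3 - <<'E'
from h import *
print(readout.get_state())
for n in("scene","top"):
    im,d=vision.grab_frame(n); cv2.imwrite(f"pics/{n}0.png",im[:,:,::-1]); print(n,vision.calibration(n))
    for l in("green_top","yellow_top","blue_top","red_top","lever_end","fixture","console","clamp_lever","relay","bobbin","flux","capacitor","meter","tray","spare_board"):
        for o in vision.trace(l,n)[:2]:
            p=pts(n,o["pixels"],d)
            if len(p): print(l,round(o["score"],2),np.round(o["position"]),len(p),"med",np.round(np.median(p,0),3),"lo",np.round(np.percentile(p,3,0),3),"hi",np.round(np.percentile(p,97,0),3))
E
```

```text
{'t': 0.0, 'q': array([ 1.49313312e+00,  3.59388678e-01,  1.10351767e-02, -3.71169809e-04,
       -1.22410164e+00, -2.88113723e-01]), 'qd': array([-1.05503109e-03, -2.93045790e-04,  1.70705519e-03,  6.68919885e-04,
       -8.59777951e-05,  8.45385509e-04]), 'joint_efforts': array([-2.44351533e-03, -5.82718885e+01,  2.93060392e+01,  6.99701026e+00,
        7.04320759e-03, -1.61723692e-04]), 'eef_pos': array([0.2412755 , 0.62990767, 0.2506074 ]), 'ee_rot': array([ 3.13990306e+00, -1.36852289e-04, -3.65903228e-01]), 'force': array([0.03874856, 0.15277408, 0.15317056]), 'moment': array([ 0.01234533,  0.00048387, -0.01253937]), 'gripper_force': 0.0, 'width': 0.0879057893824676}
scene {'fovy': 43.38446081053273, 'cx': 277.20013778279923, 'cy': 207.90576555005964, 'origin': array([1.06726354, 1.0264412 , 1.12680794]), 'attitude': array([-2.27230172, -0.01626634,  2.65940765])}
green_top 0.52 [210. 221.] 50 med [ 0.633 -0.138  0.074] lo [ 0.619 -0.156  0.067] hi [ 0.643 -0.129  0.08 ]
yellow_top 0.57 [192. 214.] 46 med [ 0.63  -0.229  0.074] lo [ 0.618 -0.251  0.059] hi [ 0.686 -0.098  0.192
[... 3047 characters left out ...]
36 med [ 0.365 -0.495  0.083] lo [ 0.347 -0.521  0.003] hi [ 0.385 -0.484  0.093]
flux 0.41 [177. 344.] 61 med [ 0.631 -0.234  0.073] lo [ 0.619 -0.249  0.063] hi [ 0.645 -0.222  0.086]
capacitor 0.72 [250. 147.] 152 med [0.381 0.435 0.057] lo [0.364 0.421 0.017] hi [0.401 0.455 0.066]
meter 0.93 [248. 277.] 1200 med [ 0.397 -0.003  0.034] lo [ 0.357 -0.081  0.026] hi [0.44  0.073 0.041]
tray 0.87 [194. 122.] 1469 med [0.575 0.541 0.005] lo [ 0.519  0.463 -0.003] hi [0.626 0.61  0.031]
tray 0.67 [183. 220.] 3609 med [0.608 0.196 0.021] lo [0.499 0.112 0.008] hi [0.726 0.294 0.091]
spare_board 0.83 [226. 433.] 1125 med [ 0.491 -0.543  0.006] lo [ 0.426 -0.592 -0.001] hi [ 0.556 -0.498  0.026]
```

Run:
```python
import cv2
a=cv2.imread("pics/top0.png")[80:300,80:480];cv2.imwrite("pics/topc.png",cv2.resize(a,None,fx=2,fy=2,interpolation=cv2.INTER_CUBIC))
a=cv2.imread("pics/scene0.png")[140:340,150:370];cv2.imwrite("pics/scenec.png",cv2.resize(a,None,fx=3,fy=3,interpolation=cv2.INTER_CUBIC))
```

```text
(no output)
```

View pics/topc.png

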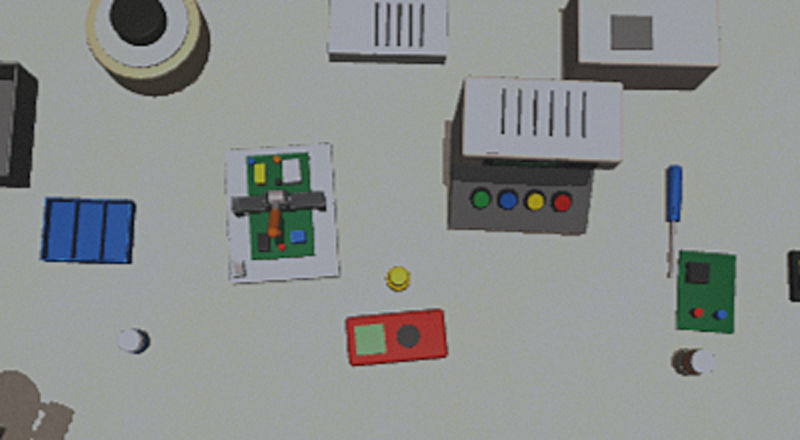

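View pics/scenec.png

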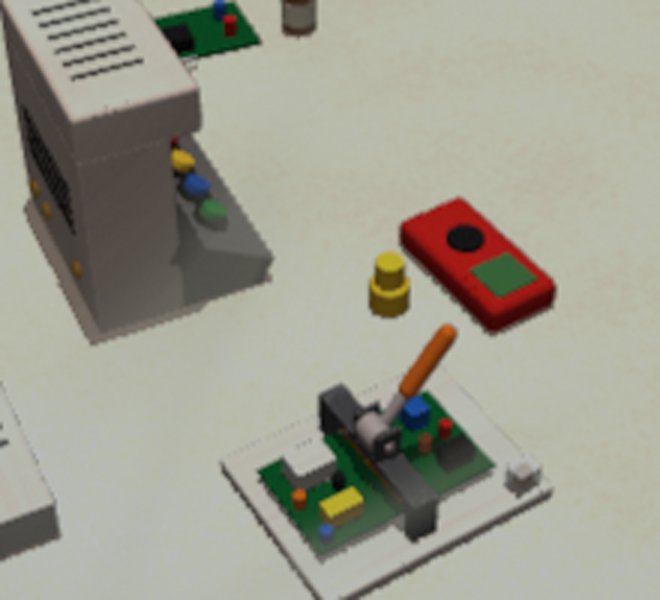

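Run:
```python
from h import *
print(vision.calibration("wrist"))
for n in("scene","top"):
    im,d=vision.grab_frame(n)
    o=vision.trace("clamp_lever",n)[0]
    p=pts(n,o["pixels"],d); hsv=cv2.cvtColor(im,cv2.COLOR_RGB2HSV)
    orange=o["pixels"]&(hsv[...,0]<16)&(hsv[...,1]>130); q=pts(n,orange,d); q=q[q[:,2]>.1]
    print(n,len(q),"mean",q.mean(0).round(3),"dir",np.linalg.svd(q-q.mean(0))[2][0].round(3),q.min(0).round(3),q.max(0).round(3))
    allp=pts(n,np.ones(d.shape,bool),d)
    b=allp[(abs(allp[:,2]-.091)<.006)&(abs(allp[:,0]-.63)<.05)&(abs(allp[:,1]-.2)<.1)]
    if len(b)>20: print("bridge",len(b),b.mean(0).round(3),np.polyfit(b[:,1],b[:,0],1).round(3),b.min(0).round(3),b.max(0).round(3))
    k=allp[(allp[:,0]>.58)&(allp[:,0]<.7)&(allp[:,1]<-.1)&(allp[:,1]>-.32)&(allp[:,2]<.1)&(allp[:,2]>.03)]
    A=np.c_[k,np.ones(len(k))]; 
    for nm,hl,hh in(("green",45,80),("blue",100,125),("yellow",20,34)):
        m=(hsv[...,0]>=hl)&(hsv[...,0]<=hh)&(hsv[...,1]>100); kk=pts(n,m,d)
        kk=kk[(kk[:,0]>.6)&(kk[:,0]<.66)&(kk[:,1]<-.11)&(kk[:,1]>-.31)&(kk[:,2]<.1)&(kk[:,2]>.055)]
        if len(kk)>5: print(nm,len(kk),np.median(kk,0).round(4),((np.percentile(kk,4,0)+np.percentile(kk,96,0))/2).round(4))
```

```text
{'fovy': 65.70646984690485, 'cx': 278.82974794082213, 'cy': 210.68414916379837, 'mount': array([[-7.83814666e-04, -9.65826899e-01, -2.59186779e-01,
         7.03688375e-02],
       [ 9.99999678e-01, -7.12485155e-04, -3.69143387e-04,
         7.09343957e-04],
       [ 1.71861880e-04, -2.59186985e-01,  9.65827147e-01,
        -1.33209646e-01],
       [ 0.00000000e+00,  0.00000000e+00,  0.00000000e+00,
         1.00000000e+00]])}
scene 153 mean [0.574 0.202 0.14 ] dir [ 0.644  0.055 -0.763] [0.549 0.192 0.108] [0.6   0.21  0.169]
bridge 123 [0.622 0.204 0.09 ] [-0.045  0.631] [0.602 0.182 0.085] [0.637 0.225 0.096]
green 20 [ 0.6368 -0.1403  0.078 ] [ 0.6361 -0.1398  0.0775]
blue 46 [ 0.6351 -0.1853  0.0757] [ 0.6331 -0.1862  0.0747]
yellow 48 [ 0.6306 -0.2282  0.0739] [ 0.6298 -0.2329  0.0716]
top 61 mean [0.57  0.196 0.149] dir [-0.678 -0.045  0.734] [0.547 0.189 0.117] [0.595 0.206 0.172]
bridge 66 [0.624 0.203 0.09 ] [0.005 0.623] [0.607 0.183 0.085] [0.636 0.224 0.096]
green 58 [ 0.6316 -0.1433  0.0737] [ 0.6317 -0.1446  0.0725]
blue 62 [ 0.6303 -0.1898  0.0749] [ 0.6314 -0.191   0.0733]
yellow 59 [ 0.6305 -0.235   0.0744] [ 0.6298 -0.2365  0.0721]
```

Call:
carry_out(commands=[{"dp": [0,0,0],"rotation": [0,0,-10.5]},{"dp": [0,0,0],"rotation": [0,0,-10.5]},{"dp": [0,0.05,0],"rotation": [0,0,0]},{"dp": [0,0.05,0],"rotation": [0,0,0]},{"dp": [0.02,0.05,0],"rotation": [0,0,0]},{"dp": [0.03,0.05,0],"rotation": [0,0,0]},{"dp": [0.03,0.05,0],"rotation": [0,0,0]},{"dp": [0.03,0.05,0],"rotation": [0,0,0]}], grip=0, force=20)

```text
t: 2.8
eef_pos: [0.3523, 0.3288, 0.252]
ee_rot: [-3.141, -0.001, 0.001]
force: [0.9, 0.6, 0.2]
width: 0.0132
gripper_force: 0.0
```

Call:
carry_out(commands=[{"dp": [0.035,0.043,0],"rotation": [0,0,0]},{"dp": [0.035,0.043,0],"rotation": [0,0,0]},{"dp": [0.035,0.043,0],"rotation": [0,0,0]},{"dp": [0.035,0,0.03],"rotation": [0,0,0]},{"dp": [0,0,0.03],"rotation": [0,0,0]},{"dp": [0,0,0.02],"rotation": [0,0,0]},{"dp": [0,0,0],"rotation": [0,0,0]}])

```text
t: 3.68
eef_pos: [0.4911, 0.2007, 0.1703]
ee_rot: [3.14, 0.002, 0.0]
force: [0.6, -0.5, 1.2]
width: 0.0007
gripper_force: 0.0
```

Run:
```python
from h import *
im,d=vision.grab_frame("scene"); cv2.imwrite("pics/s1.png",cv2.resize(im[140:340,200:400,::-1],None,fx=3,fy=3))
print(readout.get_state()["eef_pos"])
```

```text
[0.49178259 0.2013258  0.17156789]
```

View pics/s1.png

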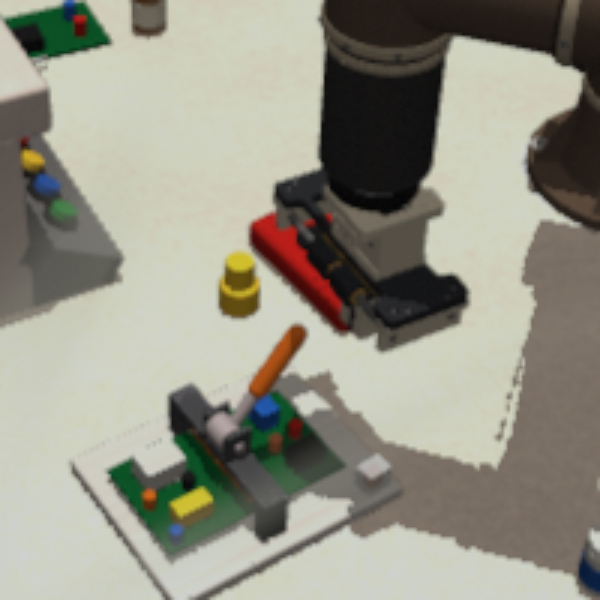

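Call:
carry_out(commands=[{"dp": [0.02,0,0],"rotation": [0,0,0]},{"dp": [0.02,0,0],"rotation": [0,0,0]},{"dp": [0.016,0,-0.011],"rotation": [0,0,0]},{"dp": [0.017,0,-0.008],"rotation": [0,0,0]},{"dp": [0.018,0,-0.005],"rotation": [0,0,0]},{"dp": [0.019,0,-0.002],"rotation": [0,0,0]},{"dp": [0.019,0,0],"rotation": [0,0,0]},{"dp": [0.019,0,0],"rotation": [0,0,0]}])

```text
t: 4.72
eef_pos: [0.6409, 0.2021, 0.1996]
ee_rot: [-3.14, -0.002, 0.001]
force: [-0.6, -0.0, -0.4]
width: 0.0004
gripper_force: 0.0
```

Call:
carry_out(commands=[{"dp": [0,0,0],"rotation": [0,0,0]}])

```text
t: 4.85
eef_pos: [0.6409, 0.2019, 0.1987]
ee_rot: [-3.141, -0.002, 0.0]
force: [-0.3, -0.2, -0.4]
width: 0.0009
gripper_force: 0.0
```

Run:
```python
from h import *
im,d=vision.grab_frame("scene"); cv2.imwrite("pics/s2.png",cv2.resize(im[140:340,200:400,::-1],None,fx=3,fy=3))
s=readout.get_state();print(s["eef_pos"],s["force"])
for o in vision.trace("clamp_lever","scene")[:2]:
    p=pts("scene",o["pixels"],d); print(o["score"],p.min(0),p.max(0))
```

```text
[0.64008291 0.20180237 0.19848906] [ 0.7284855  -0.34640414 -0.32704995]
0.62 [0.61661262 0.1912364  0.06509422] [0.72444922 0.22173083 0.14216776]
```

View pics/s2.png

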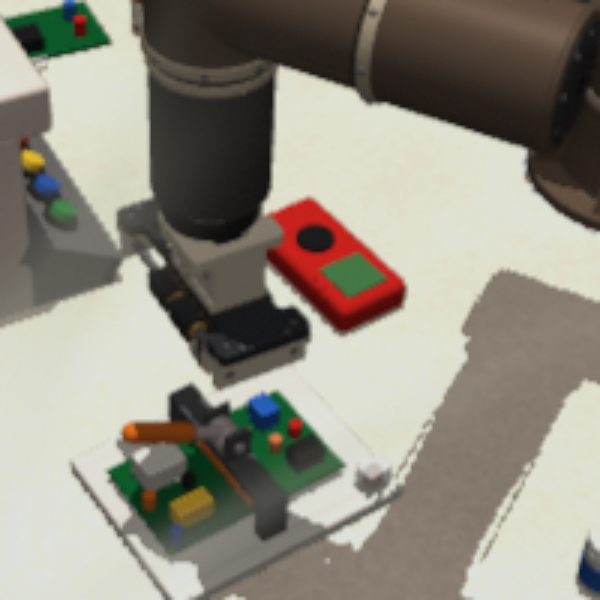

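Call:
carry_out(commands=[{"dp": [-0.04,0.03,0],"rotation": [0,0,0]},{"dp": [-0.04,0.045,0],"rotation": [0,0,0]},{"dp": [-0.04,0.045,0],"rotation": [0,0,0]},{"dp": [0,0.045,0],"rotation": [0,0,0]},{"dp": [0,0.045,0],"rotation": [0,0,0]},{"dp": [0,0.045,0],"rotation": [0,0,0]},{"dp": [0,0.045,0],"rotation": [0,0,0]},{"dp": [0,0.043,0],"rotation": [0,0,0]}])

```text
t: 5.95
eef_pos: [0.5195, -0.1426, 0.1985]
ee_rot: [-3.141, -0.002, 0.001]
force: [0.3, -0.2, -0.9]
width: 0.0005
gripper_force: 0.0
```

Call:
carry_out(commands=[{"dp": [0,0,0],"rotation": [0,10,0]},{"dp": [0,0,0],"rotation": [0,10,0]},{"dp": [0,0,0],"rotation": [0,10,0]},{"dp": [0,0,0],"rotation": [0,0,0]},{"dp": [0,0,0],"rotation": [0,0,0]}])

```text
t: 6.58
eef_pos: [0.5206, -0.1428, 0.1988]
ee_rot: [3.138, -0.511, 0.001]
force: [-0.1, 0.8, 1.1]
width: 0.0002
gripper_force: 0.0
```

```bash
cat > w.py <<'E'
from h import *
def look(name):
    s=readout.get_state(); im,d=vision.grab_frame("wrist"); cv2.imwrite(name,im[:,:,::-1]); c,f=cal("wrist")
    T=R.from_euler('xyz',s["ee_rot"]).as_matrix(); M=np.array(c["mount"]); print(s["eef_pos"].round(4),s["ee_rot"].round(3))
    hsv=cv2.cvtColor(im,cv2.COLOR_RGB2HSV); H,S=hsv[...,0],hsv[...,1]
    r,k=np.indices(d.shape); u=k-c["cx"]; v=r-c["cy"]; rr=np.hypot(u,v)+1e-9; t=np.tan(rr/f)
    P=np.stack([u/rr*t*d,v/rr*t*d,d],-1)@M[:3,:3].T+M[:3,3]; P=P@T.T+s["eef_pos"]
    box=(d>0)&(abs(P[...,0]-.632)<.03)&(P[...,1]<-.11)&(P[...,1]>-.31)&(P[...,2]>.055)&(P[...,2]<.1)&(S>110)
    for nm,m in dict(green=(H>45)&(H<85),blue=(H>100)&(H<125),yellow=(H>20)&(H<34),red=(H<6)|(H>174)).items():
        m=(box&m).astype(np.uint8); n,l,st,ce=cv2.connectedComponentsWithStats(m)
        if n<2: print(nm,"none");continue
        i=1+st[1:,4].argmax(); p=P[l==i]; print(nm,st[i],np.median(p,0).round(4),((np.percentile(p,2,0)+np.percentile(p,98,0))/2).round(4),(np.percentile(p,98,0)-np.percentile(p,2,0)).round(3))
E
python3 -c "from w import *;look('pics/w1.png')"
```

```text
[ 0.5206 -0.1428  0.1988] [ 3.138e+00 -5.110e-01  1.000e-03]
green [266 149  30  31 737] [ 0.6298 -0.1463  0.0757] [ 0.6307 -0.1459  0.0714] [0.022 0.025 0.021]
blue [315 150  31  31 730] [ 0.6292 -0.1911  0.0758] [ 0.6295 -0.1915  0.0753] [0.023 0.025 0.013]
yellow [363 152  30  31 719] [ 0.6286 -0.2364  0.0752] [ 0.6301 -0.2374  0.0714] [0.025 0.026 0.02 ]
red [407 155  28  29 617] [ 0.6278 -0.2817  0.0753] [ 0.6288 -0.2831  0.074 ] [0.024 0.025 0.016]
```

View pics/w1.png

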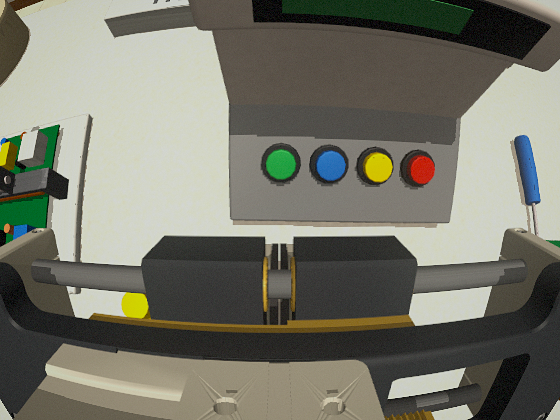

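Call:
carry_out(commands=[{"dp": [0.0175,0.0005,0.03],"rotation": [0,0,0]},{"dp": [0.0175,0.0005,0.03],"rotation": [0,0,0]},{"dp": [0,0,0.03],"rotation": [0,0,0]},{"dp": [0,0,0.03],"rotation": [0,0,0]},{"dp": [0,0,0.008],"rotation": [0,0,0]},{"dp": [0,0,0.004],"rotation": [0,0,0]},{"dp": [0,0,0.004],"rotation": [0,0,0]},{"dp": [0,0,0],"rotation": [0,0,0]}])

```text
t: 7.62
eef_pos: [0.619, -0.1502, 0.1023]
ee_rot: [-3.125, -0.5, -0.0]
force: [-0.2, 0.0, 0.5]
width: 0.0004
gripper_force: 0.0
```

Call:
carry_out(commands=[{"dp": [0,0,0],"rotation": [0,0,0]}])

```text
t: 7.75
eef_pos: [0.6188, -0.1503, 0.1023]
ee_rot: [-3.125, -0.5, 0.0]
force: [-1.1, -0.6, -0.7]
width: 0.0005
gripper_force: 0.0
```

Run:
```python
from h import *
s=readout.get_state(); print(s)
T=R.from_euler('xyz',s["ee_rot"]).as_matrix(); print(T.round(3))
for n,t in dict(g=(.630,-.1445,.0755),b=(.629,-.1895,.0755),y=(.629,-.235,.0755)).items(): print(n,((np.array(t)-s["eef_pos"]-.025*T[:,2])@T).round(4))
```

```text
{'t': 7.75, 'q': array([ 0.05999488,  0.25630478, -0.77679692,  0.30467753, -0.03932312,
        1.21373939]), 'qd': array([-0.0002203 ,  0.00178944,  0.00017872, -0.00087028,  0.00140352,
        0.00121569]), 'joint_efforts': array([ 2.42669665e-02, -4.01984417e+01,  1.95896101e+01,  3.59166607e+00,
        1.59237284e+00, -1.49497320e-02]), 'eef_pos': array([ 0.6187908 , -0.15029834,  0.10226321]), 'ee_rot': array([-3.12463515e+00, -5.00044986e-01,  5.11982666e-05]), 'force': array([-1.07044032, -0.60274762, -0.68445319]), 'moment': array([-0.1418666 ,  1.59061471, -0.05723413]), 'gripper_force': 0.0, 'width': 0.0005405695754166295}
[[ 0.878  0.008  0.479]
 [ 0.    -1.     0.017]
 [ 0.479 -0.015 -0.877]]
g [-0.003  -0.0053  0.004 ]
b [-0.0039  0.0397  0.0027]
y [-0.0039  0.0852  0.0019]
```

Call:
carry_out(commands=[{"dp": [0,0,-0.02],"rotation": [0,0,0]},{"dp": [0,0,-0.02],"rotation": [0,0,0]},{"dp": [0,0,0],"rotation": [0,-5,0]},{"dp": [0,0,0],"rotation": [0,-5,0]},{"dp": [0,0,0],"rotation": [0,0,0]},{"dp": [0,0,0],"rotation": [0,0,0]}])

```text
t: 8.5
eef_pos: [0.5989, -0.1511, 0.1363]
ee_rot: [-3.126, -0.325, 0.003]
force: [-0.3, 0.0, -0.0]
width: 0.0006
gripper_force: 0.0
```

```bash
cat > t.py <<'E'
from h import *
s=readout.get_state(); print(s["q"].round(3),s["eef_pos"].round(4),s["ee_rot"].round(3),s["force"].round(1))
T=R.from_euler('xyz',s["ee_rot"]).as_matrix()
for n,t in dict(g=(.630,-.1445,.0755),b=(.629,-.1895,.0755),y=(.629,-.235,.0755)).items(): print(n,((np.array(t)-s["eef_pos"]-.025*T[:,2])@T).round(4))
W=R.from_euler('xyz',[np.pi,-np.radians(20),0]).as_matrix(); print("rotvec to ideal",np.degrees(R.from_matrix(T.T@W).as_rotvec()).round(2))
E
python3 t.py
```

```text
[ 0.072  0.223 -0.529  0.014 -0.494  1.492] [ 0.5989 -0.1511  0.1363] [-3.126e+00 -3.250e-01  3.000e-03] [-0.3  0.  -0. ]
g [ 0.0101 -0.0055  0.0426]
b [0.009  0.0395 0.0415]
y [0.0089 0.085  0.0408]
rotvec to ideal [-0.96  1.37  0.13]
```

Call:
carry_out(commands=[{"dp": [0.005,-0.003,0],"rotation": [-1,1.4,0]},{"dp": [0.005,-0.0025,0.015],"rotation": [0,0,0]},{"dp": [0,0,0.015],"rotation": [0,0,0]},{"dp": [0,0,0.004],"rotation": [0,0,0]},{"dp": [0,0,0],"rotation": [0,0,0]}])

```text
t: 9.12
eef_pos: [0.6204, -0.1457, 0.107]
ee_rot: [3.14, -0.347, 0.003]
force: [-0.3, -0.1, 0.6]
width: 0.0005
gripper_force: 0.0
```

```bash
python3 t.py
```

```text
[ 0.093  0.281 -0.572  0.089 -0.374  1.404] [ 0.6204 -0.1457  0.107 ] [ 3.14e+00 -3.47e-01  3.00e-03] [-0.3 -0.1  0.6]
g [-0.0017 -0.0012  0.0079]
b [-0.0028  0.0438  0.0076]
y [-0.0029  0.0893  0.0076]
rotvec to ideal [0.05 0.1  0.15]
```

Call:
carry_out(commands=[{"dp": [-0.002,-0.001,0.004],"rotation": [0,0,0]},{"dp": [0.0005,0,0.003],"rotation": [0,0,0]},{"dp": [0,0,0],"rotation": [0,0,0]}])

```text
t: 9.5
eef_pos: [0.6215, -0.1446, 0.101]
ee_rot: [3.14, -0.349, 0.003]
force: [-2.3, 0.3, 3.6]
width: 0.0007
gripper_force: 2.0
```

Call:
carry_out(commands=[{"dp": [0.0005,0,0.002],"rotation": [0,0,0]},{"dp": [0,0,0],"rotation": [0,0,0]}])

```text
t: 9.75
eef_pos: [0.6228, -0.1446, 0.0991]
ee_rot: [3.14, -0.349, 0.003]
force: [-0.7, 0.1, 0.9]
width: 0.0006
gripper_force: 0.5
```

Call:
carry_out(commands=[{"dp": [0.0005,0,0.002],"rotation": [0,0,0]},{"dp": [0,0,0],"rotation": [0,0,0]}])

```text
t: 10.0
eef_pos: [0.6243, -0.1445, 0.0975]
ee_rot: [3.14, -0.349, 0.003]
force: [-0.1, -0.8, -0.6]
width: 0.0006
gripper_force: 0.0
```

Call:
carry_out(commands=[{"dp": [0.0005,0,0.002],"rotation": [0,0,0]},{"dp": [0,0,0],"rotation": [0,0,0]}])

```text
t: 10.25
eef_pos: [0.6252, -0.1446, 0.0963]
ee_rot: [3.14, -0.349, 0.003]
force: [-4.5, 1.2, 5.4]
width: 0.0004
gripper_force: 3.8
```

Call:
carry_out(commands=[{"dp": [0,0,-0.02],"rotation": [0,0,0]},{"dp": [0,0,-0.02],"rotation": [0,0,0]},{"dp": [0,0.03,0],"rotation": [0,0,0]},{"dp": [0,0.03,0],"rotation": [0,0,0]},{"dp": [0,0.03,0],"rotation": [0,0,0]},{"dp": [0,0,0],"rotation": [0,0,0]},{"dp": [0,0,0],"rotation": [0,0,0]}])

```text
t: 11.12
eef_pos: [0.6115, -0.2345, 0.1333]
ee_rot: [3.14, -0.349, 0.002]
force: [0.4, -0.4, -0.9]
width: 0.0001
gripper_force: 0.0
```

```bash
python3 t.py; python3 -c "from w import *;look('pics/w2.png')"
```

```text
[-0.085  0.279 -0.434 -0.058 -0.51   1.704] [ 0.6115 -0.2345  0.1333] [ 3.14e+00 -3.49e-01  2.00e-03] [ 0.4 -0.4 -0.9]
g [-0.0022 -0.09    0.0356]
b [-0.0032 -0.045   0.0353]
y [-0.0033  0.0005  0.0353]
rotvec to ideal [0.05 0.02 0.12]
[ 0.6115 -0.2345  0.1333] [ 3.14e+00 -3.49e-01  2.00e-03]
green [131 216  38  36 886] [ 0.6355 -0.1454  0.072 ] [ 0.6347 -0.1461  0.0709] [0.022 0.025 0.011]
blue [192 218  43  19 625] [ 0.6378 -0.1935  0.0791] [ 0.6389 -0.1928  0.0766] [0.011 0.024 0.011]
yellow [261 219  43  44 819] [ 0.6361 -0.2367  0.0786] [ 0.633  -0.2377  0.0766] [0.022 0.023 0.011]
red [332 220  41  17 496] [ 0.6372 -0.2818  0.0793] [ 0.6383 -0.2828  0.0765] [0.01  0.023 0.011]
```

View pics/w2.png

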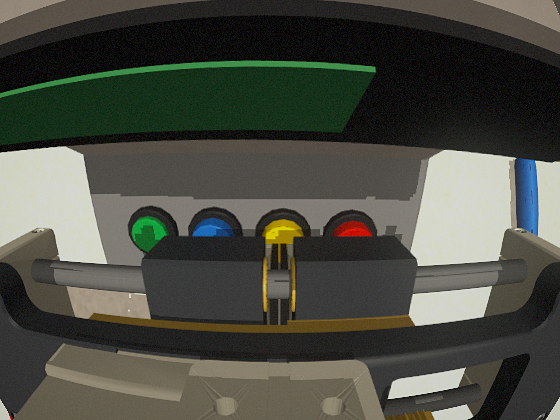

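Call:
carry_out(commands=[{"dp": [-0.004,0.001,0.015],"rotation": [0,0,0]},{"dp": [0,0,0.013],"rotation": [0,0,0]},{"dp": [0.0005,0,0.004],"rotation": [0,0,0]},{"dp": [0,0,0],"rotation": [0,0,0]}])

```text
t: 11.68
eef_pos: [0.6186, -0.2352, 0.1012]
ee_rot: [3.14, -0.346, 0.003]
force: [-1.0, 1.2, -0.0]
width: 0.0004
gripper_force: 0.4
```

Call:
carry_out(commands=[{"dp": [0.0005,0,0.0025],"rotation": [0,0,0]},{"dp": [0,0,0],"rotation": [0,0,0]}])

```text
t: 11.92
eef_pos: [0.6205, -0.2355, 0.1001]
ee_rot: [3.14, -0.349, 0.003]
force: [-3.5, 0.5, 1.2]
width: 0.0007
gripper_force: 1.3
```

Call:
carry_out(commands=[{"dp": [0.0005,0,0.0025],"rotation": [0,0,0]},{"dp": [0,0,0],"rotation": [0,0,0]}])

```text
t: 12.18
eef_pos: [0.6227, -0.2357, 0.0983]
ee_rot: [3.14, -0.35, 0.003]
force: [0.2, 0.3, -0.0]
width: 0.0001
gripper_force: 0.0
```

Call:
carry_out(commands=[{"dp": [0.0005,0,0.002],"rotation": [0,0,0]},{"dp": [0,0,0],"rotation": [0,0,0]}])

```text
t: 12.42
eef_pos: [0.6236, -0.2357, 0.0967]
ee_rot: [3.14, -0.35, 0.003]
force: [-0.5, -0.2, 3.3]
width: 0.0004
gripper_force: 1.7
```

Call:
carry_out(commands=[{"dp": [0,0,0.001],"rotation": [0,0,0]},{"dp": [0,0,0],"rotation": [0,0,0]}])

```text
t: 12.68
eef_pos: [0.6239, -0.2357, 0.0964]
ee_rot: [3.139, -0.35, 0.003]
force: [-5.0, 1.3, 9.5]
width: 0.0006
gripper_force: 5.0
```

Call:
carry_out(commands=[{"dp": [0,0,-0.02],"rotation": [0,0,0]},{"dp": [0,0,-0.02],"rotation": [0,0,0]},{"dp": [0,-0.022,0],"rotation": [0,0,0]},{"dp": [0,-0.023,0],"rotation": [0,0,0]},{"dp": [0,0,0],"rotation": [0,0,0]},{"dp": [0,0,0],"rotation": [0,0,0]}])

```text
t: 13.42
eef_pos: [0.6098, -0.1906, 0.1337]
ee_rot: [3.14, -0.35, 0.003]
force: [0.3, 0.1, 0.2]
width: 0.0002
gripper_force: 0.0
```

```bash
python3 t.py; python3 -c "from w import *;look('pics/w3.png')"
```

```text
[ 0.003  0.251 -0.502  0.004 -0.469  1.568] [ 0.6098 -0.1906  0.1337] [ 3.14e+00 -3.50e-01  3.00e-03] [0.3 0.1 0.2]
g [-0.0009 -0.0462  0.0366]
b [-0.002  -0.0012  0.0363]
y [-0.0021  0.0443  0.0363]
rotvec to ideal [ 0.04 -0.06  0.19]
[ 0.6098 -0.1906  0.1337] [ 3.14e+00 -3.50e-01  3.00e-03]
green [190 214  42  23 762] [ 0.6377 -0.1465  0.0731] [ 0.6386 -0.1462  0.0728] [0.014 0.025 0.007]
blue [258 215  43  44 957] [ 0.6354 -0.1917  0.0781] [ 0.6341 -0.1917  0.0764] [0.021 0.024 0.011]
yellow [328 217  41  20 647] [ 0.6371 -0.2369  0.0736] [ 0.6379 -0.2372  0.0732] [0.012 0.024 0.007]
red [ 393  218   40   41 1042] [ 0.6317 -0.2831  0.0767] [ 0.6307 -0.2833  0.076 ] [0.024 0.025 0.012]
```

Green and yellow are lower (latched). Now blue.

Call:
carry_out(commands=[{"dp": [-0.003,0,0.015],"rotation": [0,0,0]},{"dp": [0,0,0.014],"rotation": [0,0,0]},{"dp": [0.0005,0,0.004],"rotation": [0,0,0]},{"dp": [0,0,0],"rotation": [0,0,0]}])

```text
t: 13.98
eef_pos: [0.6175, -0.1908, 0.0995]
ee_rot: [3.14, -0.346, 0.003]
force: [-4.7, -1.2, 2.3]
width: 0.0004
gripper_force: 2.1
```

Call:
carry_out(commands=[{"dp": [0.0005,0,0.0025],"rotation": [0,0,0]},{"dp": [0,0,0],"rotation": [0,0,0]}])

```text
t: 14.22
eef_pos: [0.62, -0.1906, 0.0989]
ee_rot: [3.14, -0.349, 0.003]
force: [-2.1, -0.3, -0.1]
width: 0.0004
gripper_force: 1.0
```

Call:
carry_out(commands=[{"dp": [0.0005,0,0.0025],"rotation": [0,0,0]},{"dp": [0,0,0],"rotation": [0,0,0]}])

```text
t: 14.48
eef_pos: [0.622, -0.1904, 0.0969]
ee_rot: [3.14, -0.35, 0.003]
force: [-1.2, 0.3, 1.0]
width: 0.0
gripper_force: 0.0
```

Call:
carry_out(commands=[{"dp": [0.0005,0,0.002],"rotation": [0,0,0]},{"dp": [0,0,0.001],"rotation": [0,0,0]},{"dp": [0,0,0],"rotation": [0,0,0]}])

```text
t: 14.85
eef_pos: [0.6231, -0.1905, 0.0952]
ee_rot: [3.14, -0.35, 0.003]
force: [-7.4, 2.8, 11.6]
width: 0.0007
gripper_force: 6.8
```

Call:
carry_out(commands=[{"dp": [0,0,-0.03],"rotation": [0,0,0]},{"dp": [-0.02,0,-0.04],"rotation": [0,0,0]},{"dp": [-0.03,0,-0.04],"rotation": [0,0,0]},{"dp": [-0.03,0,-0.03],"rotation": [0,5,0]},{"dp": [0,0,0],"rotation": [0,5,0]},{"dp": [0,0,0],"rotation": [0,0,0]},{"dp": [0,0,0],"rotation": [0,0,0]}])

```text
t: 15.72
eef_pos: [0.5006, -0.1907, 0.1986]
ee_rot: [3.139, -0.523, 0.004]
force: [0.0, 0.2, -0.3]
width: 0.0003
gripper_force: 0.0
```

```bash
python3 -c "
from w import *;look('pics/w4.png')
im,d=vision.grab_frame('scene'); cv2.imwrite('pics/s4.png',im[:,:,::-1])
for l in('clamp_lever','bobbin','meter','relay'):
    for o in vision.trace(l,'scene')[:1]:
        p=pts('scene',o['pixels'],d); print(l,np.median(p,0).round(3),p.max(0).round(3))
"
```

```text
[ 0.5006 -0.1907  0.1986] [ 3.139 -0.523  0.004]
green [218 132  28  29 639] [ 0.6325 -0.146   0.0706] [ 0.6328 -0.1461  0.0702] [0.022 0.024 0.013]
blue [265 133  29  29 673] [ 0.6317 -0.1917  0.0703] [ 0.6322 -0.1917  0.07  ] [0.023 0.025 0.013]
yellow [313 134  29  29 657] [ 0.631  -0.2375  0.0704] [ 0.6313 -0.2377  0.0698] [0.022 0.025 0.013]
red [360 137  29  29 661] [ 0.6274 -0.2827  0.0754] [ 0.6281 -0.2834  0.0744] [0.024 0.025 0.014]
clamp_lever [0.678 0.212 0.112] [0.725 0.221 0.14 ]
bobbin [0.505 0.006 0.034] [0.521 0.018 0.063]
meter [0.407 0.011 0.032] [0.449 0.087 0.043]
relay [ 0.727 -0.117  0.19 ] [ 0.783 -0.085  0.275]
```

View pics/w4.png

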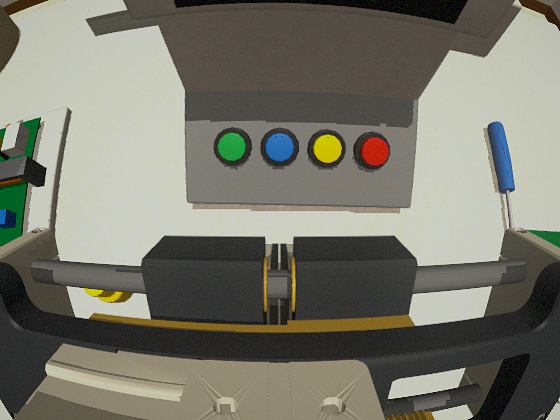

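The picture shows green (232,147), blue (280,148) and yellow (327,149) all about 5 mm lower than before. Red (374,151) is still out, and the lever is clamped.

```bash
python3 -c "
from station import arm
print(arm.job_done())"
```

```text
the job is handed in; nothing more can be done
None
```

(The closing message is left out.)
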